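# Uncover the dust extractor's breaker and switch it back on

## Robot

A 7-joint arm with a two-finger parallel gripper is mounted at the origin on a cart in front of the work surface, level with it; the furniture and walls round the work are solid. World frame = base frame: x ahead of the robot, y to its left, z up, the work surface at z = 0. Lengths are in m, angles in rad, forces in N, time in s.
With the tool pointing down it reaches from about 0.4 to 0.85 m from the base axis. Payload 10.4 kg.
Tool frame: the origin (TCP) lies midway between the tips of the shut fingers; the grasp point (between the pads) lies 19 mm behind it; z points along the fingers, x is the direction in which the jaws open and shut, and the axes are right-handed (so a half turn about z gives the same grasp; the last joint's range is limited). The gripper opens to 85 mm and grips with 20 to 120 N. Pads are 22 mm wide; open, the fingers measure 114 mm over their backs; the gripper's body (76 mm by 85 mm) begins 54 mm behind the grasp point. The pads swing forward as they close: fully open they stand 13 mm farther back than shut.
Start: joints at [-1.211, 0.332, -0.065, 1.46, 0.022, 1.35, -0.088], TCP at [0.233, 0.58, 0.231] pointing down, gripper open.
Joint ranges: [-2.6, 2.6], [-0.5, 2.12], [-1.47, 1.34], [0.16, 2.42], [-1.27, 4.41], [0.06, 2.06], [-2.6, 2.6]. Speed limits (rad/s): [2.22, 2.22, 2.79, 2.79, 3.14, 3.14, 3.14].

## Interface

Orientations are given as a unit quaternion [x, y, z, w].
In Python, from workcell import manip, cams gives the robot as it stands.
- The arm moves only by the tool move_arm, never from a script. Its argument "moves" is a list of rows, each a list of 7 numbers: the turn, a rotation vector about the tool's x, y, z in degrees, then the shift along the tool's x, y, z in m, then the finger opening in m, from 0 to 0.0854. A call has 1 to 10 rows; each row is the pose to reach, as a shift and turn from the pose commanded when the call began, along the tool's axes at that moment; what a row does not reach only later rows make up. A row lasts 1/10 s, in which the tool goes at most 50 mm and 8.59 degrees, less where a joint would pass 70% of its speed; a pose out of reach is approached as far as the arm can. A call with a gripper value outside its range is refused whole. The fingers move at their own pace and stop on an object; "grip_force" is the grip in N (left out, the last holds). Time passes only in rows, so rows that repeat a pose let the fingers close. It gives the time, the measured TCP pose, the force and the opening at its end, in the units of the state.
- manip.get_obs(): the state, without advancing time (a new reading comes with each control period).
- cams.camera(name): name is "side" or "top"; returns the picture (420x560x3 uint8, red, green, blue); there is no depth.
- cams.camera_params(name): a dict with "fx", "fy", "cx", "cy" (pixels), "xyz" and "rotation" of the camera in the world. Camera axes: x right, y up, looking along -z (the intrinsics and any distortion apply to the point x, -y, -z); pixel columns grow to the right and rows downward; lengths in m; the calibration is good to about 2 mm. A picture is of the moment at which its call begins. camera_params takes no time and is no camera call.
- manip.hand_in(): hands the job in, once; it reports no verdict.
The state is a dict: "clock": time; "joint_pos": joint angles; "joint_velocities": joint speeds; "tau": joint torques, N m; "position": TCP position; "ee_rot": TCP orientation; "ft_force": force on the tool from outside, world axes, zero at the start; "torque": the same for the moment, N m; "grip_width": opening from 0.0 (shut) to 1.0 (fully open).
Only numpy, scipy, OpenCV 4.12 (cv2) and the standard library are available. Lean on these libraries where they do the work, as an engineer would, in place of code of your own. Each camera call takes 0.05 s, during which the arm holds its last target. There are 200 camera calls.

## Task

The bench's dust extractor has tripped. On its grey breaker box press the snap tab in so that the sliding cover is released, push the cover off its seat until it lies flat on the bench clear of the box, then push the breaker lever over to the on side, toward the snap tab. Only press and push with the fingertips: do not lift the cover, and leave the other things on the bench where they are.

Things in the scene. Friction and masses are not known exactly. Their poses are not given: they have to be found in the camera images.
- breaker_box: Low grey box, 175 x 104 x 51 mm high, screwed down. Frame: origin on the bench under the breaker lever, z up, x the way the cover slides off (roughly to the robot's right). It spans x -115 to +60, y -52 to +52 mm (ears at bench height to y +-64, cable glands to x -135). x < -35: head, deck top z = 51, pilot lamp 6 mm high at x -72, y +33. x > -35: compartment under the cover.
- compartment (a point): Centre of the compartment's mouth (box frame x 12, y 0, z 51 mm), level with the tops of the two lips the cover runs under. With the cover off it is open over x -32 to +56 and y -34.5 to +34.5 mm of the box's frame; its end wall at x 56 to 60 mm is 41.5 mm high. Inside: a white breaker 36 mm wide, top at z = 22 mm, and terminal strips 19 mm high beside it.
- tab_pad (a point): Centre of the top of the snap tab's finger pad: a ribbed pad 26 x 26 mm standing 7 mm above the deck, on the box's centre line at x = -55 mm, top at z = 58.5 mm when not pressed. Press it straight down: about 3 mm releases the cover, 5.5 mm is the stop.
- tab_part (a joint): Snap tab, rad: 0 = up (locked), 0.11 = fully in; a spring returns it. It takes about 6 N to release and 4 N to stay fully in, then meets a hard stop. Its tooth stands in a window of the cover and blocks it; at about 0.06 rad (3 mm at the pad) it frees the cover and two springs kick the cover 9 to 10 mm along the box's x, after which the tab may be let go and cannot lock again.
- cover: Loose white plastic plate 90 (x) x 80 (y) x 4 mm, 80 g. Origin: centre of its underside; axes as the box's. Seated: x 14, y 0, z 42 mm in the box's frame. A thumb rib (x -20 to -12, y -26 to +26 mm) rises to 22 mm above the underside. After 90 mm of travel along x it leaves the lips and drops off the box's end; it may lean there and need a further push. Flat on the bench its origin is at z = 0.
- cover_rib (a point): Centre of the face of the cover's thumb rib that looks toward the snap tab (the face to push), 15 mm above the cover's underside; the rib's top is 7 mm above this point.
- lever_part (a joint): Breaker lever, rad: 0 = off (leaning to the box's +x by 0.45 rad), 0.9 = on (leaning to -x, toward the snap tab). Hinged across the box at x = 0, z = 19.5 mm; stiff, moves with about 2 to 3 N at the tip and stays where it is left.
- lever_tip (a point): Tip of the black breaker lever, which is 19 mm wide (y), 7 mm thick and 20 mm long from its pivot; hidden under the cover at first. Off: tip at x = +9 mm, z = 37 mm of the box's frame.
- ring_clamp_a: bystander: wooden ring clamp, 32 x 122 x 23 mm, right of where the cover comes off
- ring_clamp_b: bystander: wooden ring clamp, 32 x 122 x 23 mm, beside the first, farther from the robot
- charcoal: bystander: black charcoal block, 40 x 52 x 24 mm, behind the box
- pot: bystander: cream pot, 33 mm across and 34 mm high, behind the box's head
- calliper: bystander: brass slide calliper, 38 x 110 x 12 mm, at the right
- pliers: bystander: blue pliers, 53 x 150 x 10 mm, at the right front
- spool: bystander: black spool of solder wire, 43 mm across and 26 mm high, at the middle rear

How it is judged:
By the outcome, as a careful person would: the job done as asked, in the order asked, and still so for the second after the job is handed in, with the robot touching nothing.
It also fails if it takes over 45 s, if anything falls off the work surface, if the arm or the gripper's body presses on something with over 40 N, if the wrist force passes 120 N, or if a joint passes its speed limit or range.

## Working session

There is one attempt and no reset: what is moved stays moved. The work goes in short steps, Python scripts to look and compute and a tool call to move; the robot and the scene stay as the last step left them, time stands still between calls to the robot, and variables do not carry over. Pictures are saved under pics/ and viewed, about 8 in all and at most 12, crops included, and the job is handed in when it is done.

Besides the shell and the picture viewer there is one more tool, called after ">>>" by a JSON object that holds its "op" and its "data", one argument or row to a line. move_arm: Moves the arm, as the interface text tells. Its arguments: {"type":"object","properties":{"moves":{"type":"array","items":{"type":"array","items":{"type":"number"}}},"grip_force":{"type":"number"}},"required":["moves"]}

```bash
mkdir -p pics; ls; python3 - <<'E'
from workcell import manip, cams
import cv2,json
for n in("side","top"):
    cv2.imwrite(f"pics/{n}0.png",cams.camera(n)[:,:,::-1]); print(n,cams.camera_params(n))
print(manip.get_obs())
E
```

```text
pics
side {'fx': 490.92967361772236, 'fy': 490.92967361772236, 'cx': 280.8647247440761, 'cy': 208.79337118711456, 'xyz': array([ 0.02696862, -1.01173946,  0.64556203]), 'rotation': array([ 0.48905476, -0.14785504, -0.22919126,  0.82851415])}
top {'fx': 404.37033244339085, 'fy': 404.37033244339085, 'cx': 274.2611174372004, 'cy': 203.30031710384395, 'xyz': array([ 0.41125102, -0.12256339,  1.20614732]), 'rotation': array([-0.06552966,  0.05363441,  0.71044013, -0.69864443])}
{'clock': 0.1, 'joint_pos': array([-1.21059032,  0.33278289, -0.06469738,  1.46087183,  0.02160246,
        1.34985942, -0.08848022]), 'joint_velocities': array([-0.00027027, -0.00056246,  0.00019559, -0.00125683, -0.00030993,
        0.00205287,  0.00083268]), 'tau': array([ 1.73754615e-03, -6.26742196e+01,  4.93292219e-02, -3.92434251e+01,
        1.63217413e-02,  6.83782302e-03,  3.95803625e-05]), 'position': array([0.23333475, 0.57945638, 0.23060465]), 'ee_rot': array([ 8.28700687e-01,  5.59691697e-01, -4.91174497e-04,  3.66784753e-04]), 'ft_force': array([ 0.26909475,  0.73948284, -0.18906388]), 'torque': array([-0.01236689,  0.0121412 ,  0.02174906]), 'grip_width': 1.0032941882644766}
```

View pics/top0.png

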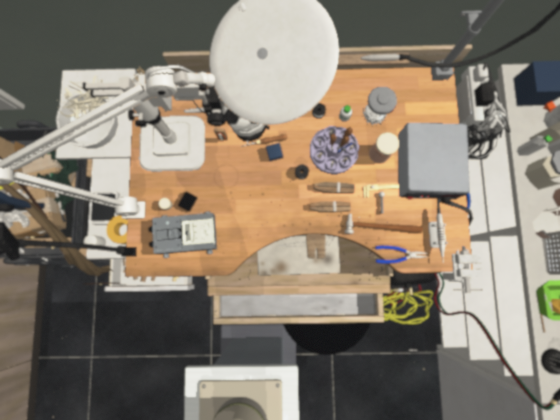

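View pics/side0.png

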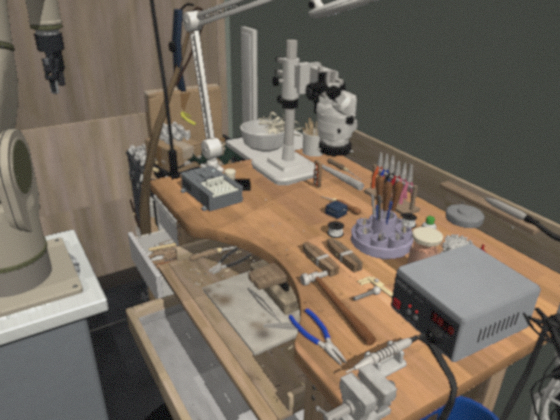

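The top view shows the grey box at about px (150–217, 213–255), with ring clamps to its right near (310–350, 187/207). The side view shows it near (212, 187). Next I'll enlarge both crops.

```bash
cat > h.py <<'E'
import numpy as np, cv2
from scipy.spatial.transform import Rotation as R
from workcell import manip, cams
def ray(n,u,v):
    p=cams.camera_params(n); d=np.array([(u-p['cx'])/p['fx'],-(v-p['cy'])/p['fy'],-1.])
    return p['xyz'],R.from_quat(p['rotation']).apply(d)
def onz(n,u,v,z):
    o,d=ray(n,u,v); return o+d*(z-o[2])/d[2]
def proj(n,P):
    p=cams.camera_params(n); c=R.from_quat(p['rotation']).inv().apply(np.array(P)-p['xyz'])
    return p['cx']+p['fx']*c[...,0]/-c[...,2], p['cy']-p['fy']*c[...,1]/-c[...,2]
def crop(n,x,y,w,h,s,img=None):
    img=cams.camera(n)[:,:,::-1] if img is None else img
    return cv2.resize(img[y:y+h,x:x+w],None,fx=s,fy=s,interpolation=cv2.INTER_CUBIC)
E
python3 - <<'E'
from h import *
a=crop("top",135,190,100,75,6,cv2.imread("pics/top0.png")); b=crop("side",165,150,100,75,4,cv2.imread("pics/side0.png"))
cv2.imwrite("pics/c0.png",a)
cv2.imwrite("pics/c1.png",b)
for q in [(150,222),(217,213),(216,250),(155,255)]: print(onz("top",*q,.05))
E
```

```text
[0.56005825 0.25593835 0.05      ]
[0.58291131 0.06173705 0.05      ]
[0.476314   0.06367801 0.05      ]
[0.46493821 0.23811257 0.05      ]
```

View pics/c0.png

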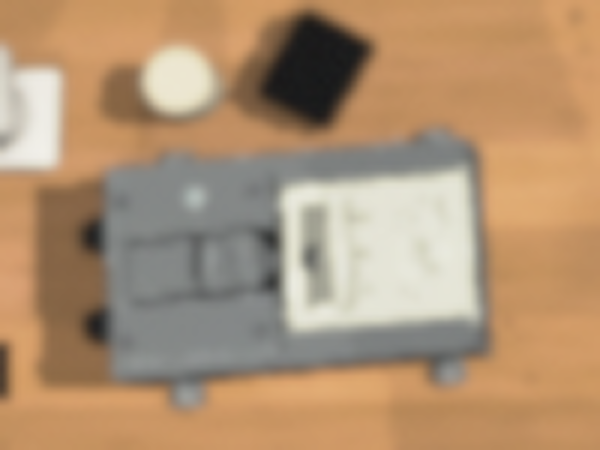

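The crop shows the cover's white corners at (282,183), (468,170), (478,320) and (288,332), the pad near (237,262) and the lamp at (194,197). I'll fit the box pose from these.

```bash
python3 - <<'E'
from h import *
img=cv2.imread("pics/top0.png")
f=lambda u,v:((u+.5)/6-.5+135,(v+.5)/6-.5+190)
# white cover mask
c=img[205:250,175:222].astype(int); m=((c.min(2)>150)).astype(np.uint8)
cn=max(cv2.findContours(m,cv2.RETR_EXTERNAL,cv2.CHAIN_APPROX_NONE)[0],key=cv2.contourArea)
r=cv2.minAreaRect(cn); print("rect px",r[0][0]+175,r[0][1]+205,r[1],r[2])
pts=[(282,183,46),(468,170,46),(478,320,46),(288,332,46),(194,197,57),(107,172,51),(112,380,51)]
box=np.array([(-31,34.5),(59,34.5),(59,-34.5),(-31,-34.5),(-72,33),(-115,52),(-115,-52)])/1e3
W=np.array([onz("top",*f(u,v),z/1e3)[:2] for u,v,z in pts])
A,B=box-box.mean(0),W-W.mean(0)
th=np.arctan2((A[:,0]*B[:,1]-A[:,1]*B[:,0]).sum(),(A*B).sum())
Rm=np.array([[np.cos(th),-np.sin(th)],[np.sin(th),np.cos(th)]])
t=W.mean(0)-Rm@box.mean(0)
print("th deg",np.degrees(th),"t",t); print("resid mm",((box@Rm.T+t-W)*1e3).round(1).tolist())
for n,q in dict(pad=(-55,0,58.5),rib=(-6,0,57),lamp=(-72,33,57),levertip=(9,0,37)).items():
    P=np.r_[Rm@(np.array(q[:2])/1e3)+t,q[2]/1e3]; print(n,P.round(4),"top",np.round(proj("top",P),1),"side",np.round(proj("side",P),1))
o=manip.get_obs(); print(R.from_quat(o['ee_rot']).as_matrix().round(4))
E
```

```text
rect px 197.49999809265137 231.5 (25.398855209350586, 32.575923919677734) 85.42607879638672
th deg -86.06562113616195 t [0.5294359 0.1313741]
resid mm [[-2.8, -0.6], [-1.4, -0.2], [2.2, 0.6], [0.3, -0.8], [0.3, 0.8], [2.7, 0.7], [-1.2, -0.5]]
pad [0.5257 0.1862 0.0585] top [172.9 233.2] side [205.4 173.5]
rib [0.529  0.1374 0.057 ] top [190.1 231.8] side [213.7 180.2]
lamp [0.5574 0.2055 0.057 ] top [166.7 222.3] side [212.7 169.4]
levertip [0.5301 0.1224 0.037 ] top [196.7 232. ] side [216.6 188.6]
[[ 3.735e-01  9.276e-01 -4.000e-04]
 [ 9.276e-01 -3.735e-01 -1.200e-03]
 [-1.200e-03  1.000e-04 -1.000e+00]]
```

View pics/c1.png

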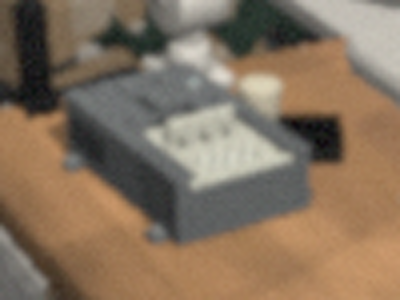

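The side view confirms the rib and box where projected. There's a black pole and lamp near the box's left, possibly in the way of the arm, so I'll check those before moving.

```bash
python3 - <<'E'
from h import *
a=crop("top",0,60,230,220,2,cv2.imread("pics/top0.png")); b=crop("side",100,0,170,220,2,cv2.imread("pics/side0.png"))
cv2.imwrite("pics/c2.png",np.hstack([a,b]))
for q in [(130,250),(118,230),(125,205)]: print(q,onz("top",*q,0.0).round(3))
for q in [(172,176)]: print(q,onz("side",*q,0.0).round(3))
E
```

```text
(130, 250) [0.483 0.329 0.   ]
(118, 230) [0.544 0.368 0.   ]
(125, 205) [0.62  0.351 0.   ]
(172, 176) [0.478 0.339 0.   ]
```

View pics/c2.png

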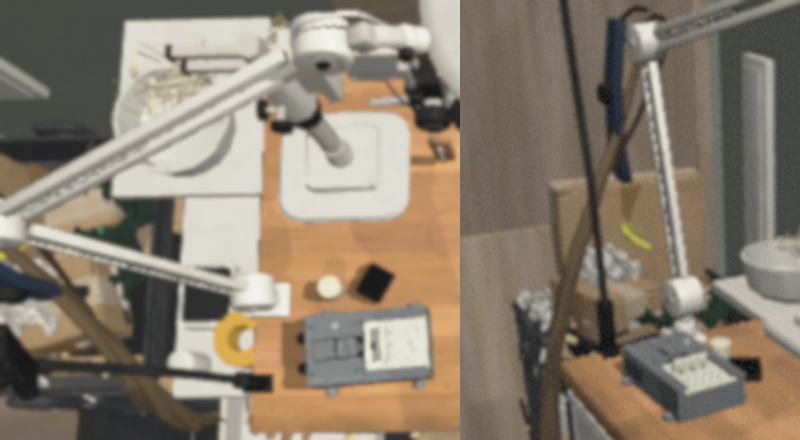

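Pole base is at about (0.48, 0.33), with a lamp and a hose near it too. I'll triangulate the pole and hose quickly.

```bash
python3 - <<'E'
from h import *
top={'pole':np.array([(130,250),(75,246),(15,243)]),'hose':np.array([(112,267),(85,265),(55,230),(30,200)])}
side={'pole':[(174,155),(163,75),(152,2)],'hose':[(142,220),(155,140),(175,80),(190,40)]}
for n in side:
    t=top[n].astype(float); t=np.vstack([np.linspace(t[i],t[i+1],40) for i in range(len(t)-1)])
    for s in side[n]:
        o,d=ray("side",*s); P=o+d*np.linspace(.4,2.6,500)[:,None]
        u=np.array(proj("top",P)).T; D=np.linalg.norm(u[:,None]-t[None],axis=2).min(1); i=D.argmin(); print(n,s,P[i].round(3),D[i].round(1))
print(proj("top",[.2333,.58,.23]),proj("side",[.2333,.58,.23]))
E
```

```text
pole (174, 155) [0.48  0.308 0.081] 0.4
pole (163, 75) [0.475 0.325 0.314] 0.2
pole (152, 2) [0.469 0.341 0.5  ] 0.3
hose (142, 220) [ 0.435  0.6   -0.276] 3.9
hose (155, 140) [0.471 0.451 0.082] 0.5
hose (175, 80) [0.549 0.438 0.267] 0.1
hose (190, 40) [0.587 0.391 0.389] 10.4
(np.float64(-18.148161650286), np.float64(354.16995766310333)) (np.float64(58.99259786913805), np.float64(93.59012915579828))
```

The pole stands near (0.475, 0.32), so I'll retract toward the base with the fingers closing, then swing around inside it.

>>> {"op": "move_arm", "data": {
  "moves": [
    [0, 0, 0, -0.05, 0, 0, 0],
    [0, 0, 0, -0.1, 0, 0, 0],
    [0, 0, 0, -0.15, 0, 0, 0],
    [0, 0, 0, -0.2, 0, 0, 0],
    [0, 0, 0, -0.205, 0, 0, 0],
    [0, 0, 0, -0.205, 0, 0, 0]
  ],
  "grip_force": 40
}}

```text
clock: 0.7
position: [0.1567, 0.3889, 0.2317]
ee_rot: [0.829, 0.56, 0.001, -0.0]
ft_force: [-0.0, 1.0, 0.2]
grip_width: -0.001
```

>>> {"op": "move_arm", "data": {
  "moves": [
    [0, 0, 6.4, -0.0016, 0.0366, 0, 0],
    [0, 0, 12.8, -0.0064, 0.0729, 0, 0],
    [0, 0, 19.2, -0.0143, 0.1087, 0, 0],
    [0, 0, 25.6, -0.0253, 0.1436, 0, 0],
    [0, 0, 32, -0.0393, 0.1775, 0, 0],
    [0, 0, 38.4, -0.0563, 0.21, 0, 0],
    [0, 0, 44.8, -0.076, 0.241, 0, 0],
    [0, 0, 51.2, -0.0983, 0.27, 0, 0],
    [0, 0, 57.6, -0.123, 0.297, 0, 0],
    [0, 0, 64, -0.15, 0.322, 0, 0]
  ]
}}

```text
clock: 1.7
position: [0.4014, 0.1293, 0.2313]
ee_rot: [0.999, 0.033, 0.0, 0.0]
ft_force: [1.5, 0.6, -0.1]
grip_width: -0.001
```

>>> {"op": "move_arm", "data": {
  "moves": [
    [0, 0, 0, 0.045, -0.017, 0, 0],
    [0, 0, 0, 0.09, -0.034, 0, 0],
    [0, 0, 0, 0.128, -0.0486, 0.02, 0],
    [0, 0, 0, 0.128, -0.0486, 0.065, 0],
    [0, 0, 0, 0.128, -0.0486, 0.11, 0],
    [0, 0, 0, 0.128, -0.0486, 0.15, 0],
    [0, 0, 0, 0.128, -0.0486, 0.15, 0]
  ]
}}

```text
clock: 2.4
position: [0.5213, 0.1866, 0.0756]
ee_rot: [0.999, 0.036, -0.004, 0.003]
ft_force: [-0.2, -0.7, 0.3]
grip_width: 0.002
```

```bash
python3 - <<'E'
from h import *
o=manip.get_obs(); print(o['position'],o['ee_rot'],o['ft_force'])
a=crop("top",135,190,100,75,4); b=crop("side",165,130,100,75,4)
cv2.imwrite("pics/d0.png",np.hstack([a,b]))
E
```

```text
[0.52131813 0.18664482 0.07563992] [ 0.99934878  0.03574965 -0.00405596  0.00274483] [-0.17758285 -0.66955205  0.28551941]
```

View pics/d0.png

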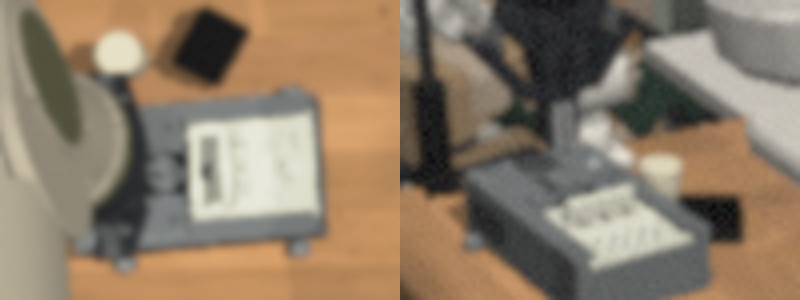

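The fingertips are over the pad, with the top view showing them at about crop (163,172) and the side view at (170,150). Now I'll press in steps.

>>> {"op": "move_arm", "data": {
  "moves": [
    [0, 0, 0, 0.003, 0, 0.008, 0],
    [0, 0, 0, 0.003, 0, 0.014, 0],
    [0, 0, 0, 0.003, 0, 0.018, 0],
    [0, 0, 0, 0.003, 0, 0.018, 0]
  ]
}}

```text
clock: 2.9
position: [0.5267, 0.188, 0.0633]
ee_rot: [0.999, 0.036, -0.0, -0.0]
ft_force: [0.1, 0.1, 0.3]
grip_width: -0.002
```

>>> {"op": "move_arm", "data": {
  "moves": [
    [0, 0, 0, 0, 0, 0.004, 0],
    [0, 0, 0, 0, 0, 0.006, 0],
    [0, 0, 0, 0, 0, 0.008, 0],
    [0, 0, 0, 0, 0, 0.009, 0],
    [0, 0, 0, 0, 0, 0.009, 0],
    [0, 0, 0, 0, 0, 0.009, 0]
  ]
}}

```text
clock: 3.5
position: [0.527, 0.1876, 0.0545]
ee_rot: [0.999, 0.035, 0.0, 0.0]
ft_force: [-0.8, -2.6, 4.4]
grip_width: -0.004
```

>>> {"op": "move_arm", "data": {
  "moves": [
    [0, 0, 0, 0, 0, 0.001, 0],
    [0, 0, 0, 0, 0, 0.001, 0],
    [0, 0, 0, 0, 0, -0.006, 0],
    [0, 0, 0, 0, 0, -0.012, 0],
    [0, 0, 0, 0, 0, -0.018, 0],
    [0, 0, 0, 0, 0, -0.018, 0]
  ]
}}

```text
clock: 4.1
position: [0.5272, 0.1886, 0.0734]
ee_rot: [0.999, 0.036, 0.001, -0.001]
ft_force: [-0.3, 0.2, 0.3]
grip_width: -0.001
```

```bash
python3 - <<'E'
from h import *
o=manip.get_obs(); print(o['position'],o['ee_rot'],o['ft_force'])
a=cams.camera("top")[:,:,::-1]
for im in (cv2.imread("pics/top0.png"),a):
    m=(im[205:250,178:230].min(2)>150).astype(np.uint8)
    cn=max(cv2.findContours(m,cv2.RETR_EXTERNAL,cv2.CHAIN_APPROX_NONE)[0],key=cv2.contourArea); x,y,w,h=cv2.boundingRect(cn); print(x+178,x+w+178,y+205,y+h+205)
b=crop("side",165,130,100,75,4); cv2.imwrite("pics/e0.png",np.hstack([crop("top",135,190,100,75,4,a),b]))
E
```

```text
[0.52717008 0.18862151 0.07337502] [ 9.99361488e-01  3.57196284e-02  6.52382722e-04 -5.46046539e-04] [-0.29848062  0.17504196  0.34318168]
181 215 218 246
185 218 217 245
```

View pics/e0.png

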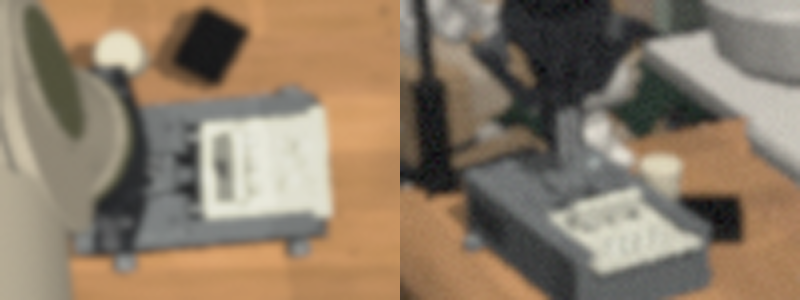

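The top view shows the cover's white edges shifted about 3.5 px (≈10 mm) to the right, so it is released. Next I'll go behind the rib and down.

>>> {"op": "move_arm", "data": {
  "moves": [
    [0, 0, 0, -0.001, 0.04, 0, 0],
    [0, 0, 0, -0.001, 0.041, 0, 0],
    [0, 0, 0, -0.001, 0.041, 0.01, 0],
    [0, 0, 0, -0.001, 0.041, 0.0215, 0],
    [0, 0, 0, -0.001, 0.041, 0.0215, 0],
    [0, 0, 0, -0.001, 0.041, 0.0215, 0]
  ]
}}

```text
clock: 4.8
position: [0.5281, 0.1476, 0.05]
ee_rot: [0.999, 0.036, -0.001, 0.0]
ft_force: [-1.2, 0.4, 0.4]
grip_width: 0.001
```

>>> {"op": "move_arm", "data": {
  "moves": [
    [0, 0, 0, 0, 0.01, -0.001, 0],
    [0, 0, 0, 0, 0.02, -0.001, 0],
    [0, 0, 0, 0, 0.03, -0.001, 0],
    [0, 0, 0, 0, 0.04, -0.001, 0],
    [0, 0, 0, 0, 0.05, -0.001, 0],
    [0, 0, 0, 0, 0.06, -0.001, 0],
    [0, 0, 0, 0, 0.07, -0.001, 0],
    [0, 0, 0, 0, 0.078, -0.001, 0],
    [0, 0, 0, 0, 0.078, -0.001, 0]
  ]
}}

```text
clock: 5.7
position: [0.5342, 0.0675, 0.0518]
ee_rot: [0.999, 0.035, -0.0, 0.0]
ft_force: [0.3, -0.4, 0.5]
grip_width: 0.001
```

```bash
python3 - <<'E'
from h import *
o=manip.get_obs(); print(o['position'],o['ee_rot'],o['ft_force'])
a=cams.camera("top")[:,:,::-1]
b=crop("side",185,130,100,75,4); cv2.imwrite("pics/f0.png",np.hstack([crop("top",165,190,100,75,4,a),b]))
E
```

```text
[0.53424522 0.06748664 0.05178575] [ 9.99402527e-01  3.45613321e-02 -6.71642827e-05  3.14025764e-04] [ 0.25672346 -0.35290973  0.49369581]
```

View pics/f0.png

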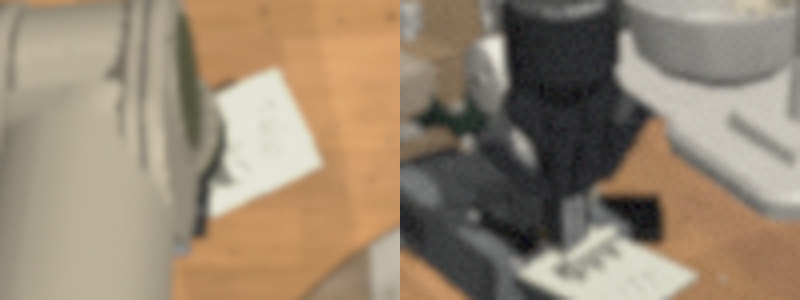

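The cover is off the lips but yawed, with corners at crop (275,68), (322,162) and (213,217). It is probably leaning on the box end. I'll raise the arm and retract for a clear look.

>>> {"op": "move_arm", "data": {
  "moves": [
    [0, 0, 0, 0, -0.003, -0.04, 0],
    [0, 0, 0, 0, -0.003, -0.08, 0],
    [0, 0, 0, -0.04, -0.003, -0.1, 0],
    [0, 0, 0, -0.09, -0.003, -0.1, 0],
    [0, 0, 0, -0.12, -0.003, -0.1, 0]
  ]
}}

```text
clock: 6.3
position: [0.412, 0.0638, 0.1519]
ee_rot: [0.999, 0.036, 0.0, -0.0]
ft_force: [-0.3, 0.0, -0.1]
grip_width: -0.001
```

```bash
python3 - <<'E'
from h import *
o=manip.get_obs(); print(o['position'],o['ee_rot'],o['ft_force'])
a=cams.camera("top")[:,:,::-1]; s=cams.camera("side")[:,:,::-1]
cv2.imwrite("pics/topg.png",a);cv2.imwrite("pics/sideg.png",s)
cv2.imwrite("pics/g0.png",np.hstack([crop("top",165,190,100,75,4,a),crop("side",185,140,100,75,4,s)]))
for q in [(233.7,207),(245.5,230.5),(218,244)]: print(onz("top",*q,0.004).round(3))
E
```

```text
[0.41195733 0.06379664 0.15191938] [ 9.99352836e-01  3.59702099e-02  4.60155757e-05 -2.26943459e-04] [-0.2687065   0.01806437 -0.13568076]
[0.607 0.019 0.004]
[ 0.535 -0.017  0.004]
[0.497 0.065 0.004]
```

View pics/g0.png

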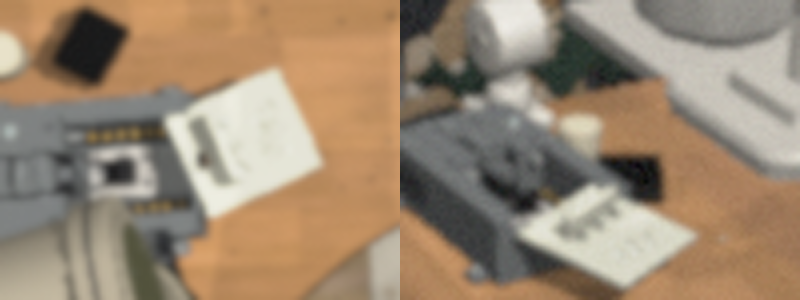

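The top view shows the cover yawed ~25° and its near-left corner (crop 165,117) still over the box end. The lever at (120,168) is exposed and off. I'll compute its pose.

```bash
python3 - <<'E'
from h import *
im=cv2.imread("pics/topg.png")[200:250,200:255]; m=(im.min(2)>150).astype(np.uint8)
cn=max(cv2.findContours(m,cv2.RETR_EXTERNAL,cv2.CHAIN_APPROX_NONE)[0],key=cv2.contourArea)
f=lambda u,v:((u+.5)/4-.5+165,(v+.5)/4-.5+190)
FL,FR,NR,NL=[f(*q) for q in [(275,68),(322,162),(213,217),(165,117)]]
o=np.array([.5294,.1314]); bx=np.array([.0686,-.9976]); by=np.array([.9976,.0686])
bf=lambda P: np.array([(P[:2]-o)@bx,(P[:2]-o)@by,P[2]])*1e3
a,b=onz("top",*FL,.003),onz("top",*FR,.003)
print("FL",bf(a).round(0),"FR",bf(b).round(0),"w",np.linalg.norm(a-b))
for zl,zr in [(.05,.05),(.045,.045),(.035,.035),(.045,.025),(.02,.02)]:
    l,r=onz("top",*NL,zl),onz("top",*NR,zr); print(zl,zr,"NL",bf(l).round(0),"NR",bf(r).round(0),"len",np.linalg.norm(l-a).round(4),np.linalg.norm(r-b).round(4),"w",np.linalg.norm(l-r).round(4))
# side view rib/near edge corners
for q in [(600,185),(520,235),(695,237),(630,288)]:
    p=((q[0]-400)/4+185,q[1]/4+140); print(q,[bf(onz("side",*p,z)).round(0).tolist() for z in (0,.03,.045)])
E
```

```text
FL [117.  71.   3.] FR [147.  -3.   3.] w 0.08001504681671709
0.05 0.05 NL [40. 34. 50.] NR [ 70. -41.  50.] len 0.0973 0.0976 w 0.0808
0.045 0.045 NL [39. 35. 45.] NR [ 70. -40.  45.] len 0.0954 0.0958 w 0.0812
0.035 0.035 NL [37. 36. 35.] NR [ 68. -39.  35.] len 0.0924 0.0928 w 0.0819
0.045 0.025 NL [39. 35. 45.] NR [ 67. -39.  25.] len 0.0954 0.0908 w 0.0811
0.02 0.02 NL [35. 39. 20.] NR [ 66. -38.  20.] len 0.0899 0.0903 w 0.0829
(600, 185) [[-42.0, 89.0, 0.0], [12.0, 58.0, 30.0], [38.0, 42.0, 45.0]]
(520, 235) [[-3.0, -0.0, 0.0], [49.0, -27.0, 30.0], [74.0, -41.0, 45.0]]
(695, 237) [[68.0, 102.0, 0.0], [116.0, 70.0, 30.0], [140.0, 54.0, 45.0]]
(630, 288) [[106.0, 24.0, 0.0], [153.0, -4.0, 30.0], [176.0, -18.0, 45.0]]
```

Both views together put the cover nearly level, with its near edge at z≈45 mm and its left trailing corner caught under the left lip at box x≈38. I'll push the rib's left part further along x.

>>> {"op": "move_arm", "data": {
  "moves": [
    [0, 0, 0, 0.045, -0.004, 0, 0],
    [0, 0, 0, 0.09, -0.009, 0, 0],
    [0, 0, 0, 0.136, -0.0135, 0, 0],
    [0, 0, 0, 0.136, -0.0135, 0.04, 0],
    [0, 0, 0, 0.136, -0.0135, 0.08, 0],
    [0, 0, 0, 0.136, -0.0135, 0.098, 0],
    [0, 0, 0, 0.136, -0.0135, 0.098, 0]
  ]
}}

```text
clock: 7.1
position: [0.5474, 0.0867, 0.0508]
ee_rot: [0.999, 0.036, -0.002, 0.001]
ft_force: [-0.6, 0.8, 0.5]
grip_width: 0.002
```

>>> {"op": "move_arm", "data": {
  "moves": [
    [0, 0, 0, 0, 0.005, 0, 0],
    [0, 0, 0, 0, 0.01, 0, 0],
    [0, 0, 0, 0, 0.015, 0, 0],
    [0, 0, 0, 0, 0.02, 0, 0],
    [0, 0, 0, 0, 0.025, 0, 0],
    [0, 0, 0, 0, 0.025, 0, 0]
  ]
}}

```text
clock: 7.7
position: [0.5509, 0.0607, 0.0541]
ee_rot: [0.999, 0.035, 0.0, 0.0]
ft_force: [-1.1, -0.1, 0.4]
grip_width: 0.002
```

>>> {"op": "move_arm", "data": {
  "moves": [
    [0, 0, 0, 0, 0.006, 0.002, 0],
    [0, 0, 0, 0, 0.012, 0.004, 0],
    [0, 0, 0, 0, 0.012, 0.004, 0]
  ]
}}

```text
clock: 8.0
position: [0.5515, 0.0485, 0.0494]
ee_rot: [0.999, 0.035, -0.0, 0.0]
ft_force: [0.4, 0.8, 0.3]
grip_width: 0.002
```

```bash
python3 - <<'E'
from h import *
o=manip.get_obs(); print(o['position'],o['ft_force'])
a=cams.camera("top")[:,:,::-1]; s=cams.camera("side")[:,:,::-1]
cv2.imwrite("pics/h0.png",np.hstack([crop("top",175,190,100,75,4,a),crop("side",185,140,100,75,4,s)]))
E
```

```text
[0.55146805 0.04850953 0.04944956] [0.36646656 0.75455189 0.29269152]
```

View pics/h0.png

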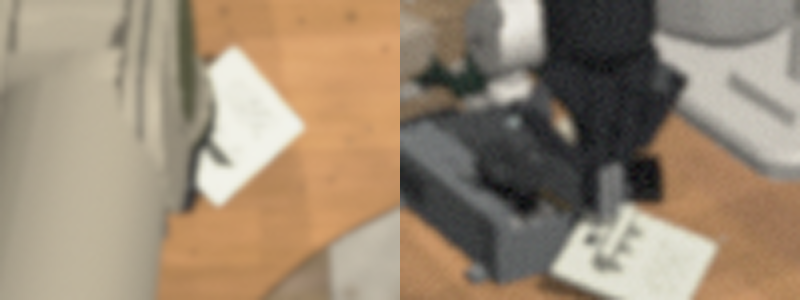

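The cover has yawed to about 40°, with top-view corners at (235,47), (303,127) and (218,207). I'll triangulate their heights.

```bash
cat >> h.py <<'E'
o0=np.array([.5294,.1314]); bx=np.array([.0686,-.9976]); by=np.array([.9976,.0686])
bf=lambda P: np.array([(P[:2]-o0)@bx,(P[:2]-o0)@by,P[2]])*1e3
def tri(t,s):
    (a,d),(b,e)=ray("top",*t),ray("side",*s); k=np.linalg.lstsq(np.c_[d,-e],b-a,rcond=None)[0]
    return (a+d*k[0]+b+e*k[1])/2, np.linalg.norm(a+d*k[0]-b-e*k[1])
E
python3 - <<'E'
from h import *
T=lambda u,v:((u+.5)/4-.5+175,(v+.5)/4-.5+190); S=lambda u,v:((u-400+.5)/4-.5+185,(v+.5)/4-.5+140)
for n,t,s in [("FL",(235,47),(717,243)),("NR",(218,207),(550,272))]:
    P,e=tri(T(*t),S(*s)); print(n,bf(P).round(1),"gap",e*1e3)
print("FR",bf(onz("top",*T(303,127),.004)).round(0), [bf(onz("top",*T(*q),.004)).round(0) for q in [(235,47),(218,207)]])
E
```

```text
FL [120.3  83.6  24.5] gap 0.7581764134085153
NR [100.2 -34.5  28.1] gap 0.10344347511419992
FR [165.  22.   4.] [array([118.,  87.,   4.]), array([ 97., -32.,   4.])]
```

The cover leans on its near-left corner only, at about box (56, 27, 48). I'll go up, back over the compartment, and push that corner off the end wall from the inside.

>>> {"op": "move_arm", "data": {
  "moves": [
    [0, 0, 0, 0, -0.005, -0.03, 0],
    [0, 0, 0, 0, -0.054, -0.03, 0],
    [0, 0, 0, 0, -0.056, -0.03, 0],
    [0, 0, 0, 0, -0.056, -0.01, 0],
    [0, 0, 0, 0, -0.056, 0.004, 0],
    [0, 0, 0, 0, -0.056, 0.004, 0],
    [0, 0, 0, 0, -0.056, 0.004, 0]
  ]
}}

```text
clock: 8.8
position: [0.5475, 0.1054, 0.0456]
ee_rot: [0.999, 0.035, -0.0, 0.0]
ft_force: [-0.7, -0.7, 0.2]
grip_width: 0.002
```

>>> {"op": "move_arm", "data": {
  "moves": [
    [0, 0, 0, 0.001, 0.008, 0.0015, 0],
    [0, 0, 0, 0.001, 0.014, 0.0015, 0],
    [0, 0, 0, 0.001, 0.02, 0.0015, 0],
    [0, 0, 0, 0.001, 0.026, 0.0015, 0],
    [0, 0, 0, 0.001, 0.032, 0.0015, 0],
    [0, 0, 0, 0.001, 0.038, 0.0015, 0],
    [0, 0, 0, 0.001, 0.044, 0.0015, 0],
    [0, 0, 0, 0.001, 0.044, 0.0015, 0]
  ]
}}

```text
clock: 9.6
position: [0.5518, 0.0608, 0.0443]
ee_rot: [0.999, 0.035, 0.0, 0.0]
ft_force: [0.4, -0.1, -0.1]
grip_width: 0.001
```

>>> {"op": "move_arm", "data": {
  "moves": [
    [0, 0, 0, 0, -0.003, -0.04, 0],
    [0, 0, 0, 0, -0.003, -0.08, 0],
    [0, 0, 0, -0.04, -0.003, -0.1, 0],
    [0, 0, 0, -0.09, -0.003, -0.1, 0],
    [0, 0, 0, -0.12, -0.003, -0.1, 0]
  ]
}}

```text
clock: 10.1
position: [0.4295, 0.0563, 0.1444]
ee_rot: [0.999, 0.036, 0.0, -0.0]
ft_force: [0.3, 0.9, 0.7]
grip_width: 0.003
```

```bash
python3 - <<'E'
from h import *
o=manip.get_obs(); print(o['position'],o['ft_force'])
a=cams.camera("top")[:,:,::-1]; s=cams.camera("side")[:,:,::-1]
cv2.imwrite("pics/i0.png",np.hstack([crop("top",175,190,100,85,4,a),crop("side",195,140,100,85,4,s)]))
E
```

```text
[0.42952071 0.05634365 0.14440301] [0.3224113  0.86020583 0.69676846]
```

View pics/i0.png

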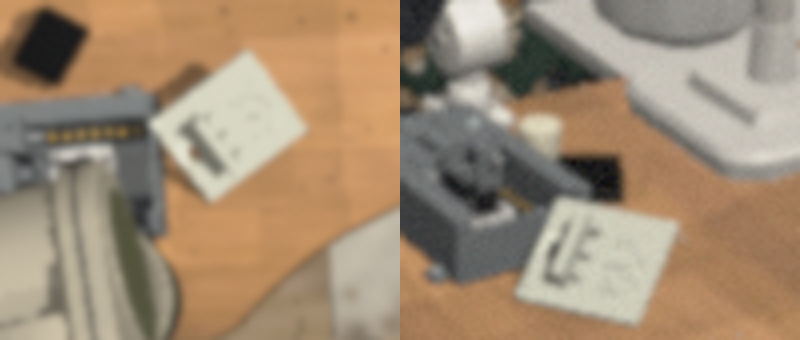

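The cover's top-view corners are now (152,123), (248,50), (306,128) and (212,200). The side-view corners are (555,197), (678,222), (637,323) and (517,297). I'll triangulate them to see whether it is flat.

```bash
python3 - <<'E'
from h import *
T=lambda u,v:((u+.5)/4-.5+175,(v+.5)/4-.5+190); S=lambda u,v:((u-400+.5)/4-.5+195,(v+.5)/4-.5+140)
for n,t,s in [("NL",(152,123),(555,197)),("FL",(248,50),(678,222)),("FR",(306,128),(637,323)),("NR",(212,200),(517,297))]:
    P,e=tri(T(*t),S(*s)); print(n,bf(P).round(1),"gap",round(e*1e3,1))
# box end top-right corners
print([bf(onz("top",*T(*q),.051)).round(0) for q in [(160,92),(166,233)]])
E
```

```text
NL [58.4 26.9 49.4] gap 3.1
FL [132.1  76.4  47.6] gap 0.9
FR [167.   21.2   3.8] gap 0.4
NR [ 93.2 -26.5   3.6] gap 0.5
[array([67., 50., 51.]), array([ 65., -52.,  51.])]
```

The cover rests on its right edge (z≈4), with its left trailing corner up on the end wall (z≈49). I'll turn the fingers 33.5° square to the rib, lower behind it, and push along the cover's own axis.

>>> {"op": "move_arm", "data": {
  "moves": [
    [0, 0, -8, 0.02, 0.005, 0, 0],
    [0, 0, -16, 0.05, 0.01, 0, 0],
    [0, 0, -24, 0.08, 0.02, 0, 0],
    [0, 0, -32, 0.104, 0.02, 0.03, 0],
    [0, 0, -33.5, 0.104, 0.02, 0.07, 0],
    [0, 0, -33.5, 0.104, 0.02, 0.09, 0],
    [0, 0, -33.5, 0.104, 0.02, 0.09, 0]
  ]
}}

```text
clock: 10.9
position: [0.5354, 0.0435, 0.0513]
ee_rot: [0.947, 0.322, -0.003, 0.0]
ft_force: [0.4, -0.4, -0.2]
grip_width: 0.006
```

>>> {"op": "move_arm", "data": {
  "moves": [
    [0, 0, 0, 0, 0, 0.01, 0],
    [0, 0, 0, 0, 0, 0.018, 0],
    [0, 0, 0, 0, 0, 0.018, 0],
    [0, 0, 0, 0, 0.005, 0.018, 0],
    [0, 0, 0, 0, 0.011, 0.018, 0],
    [0, 0, 0, 0, 0.017, 0.018, 0],
    [0, 0, 0, 0, 0.023, 0.018, 0],
    [0, 0, 0, 0, 0.028, 0.018, 0],
    [0, 0, 0, 0, 0.028, 0.018, 0]
  ]
}}

```text
clock: 11.8
position: [0.5545, 0.0208, 0.0364]
ee_rot: [0.947, 0.321, 0.0, 0.0]
ft_force: [-1.1, 0.0, -0.2]
grip_width: -0.001
```

```bash
python3 - <<'E'
from h import *
o=manip.get_obs(); print(bf(o['position']),o['ft_force'])
a=cams.camera("top")[:,:,::-1]; s=cams.camera("side")[:,:,::-1]
cv2.imwrite("pics/topj.png",a); cv2.imwrite("pics/sidej.png",s)
for n,i,(x0,x1,y0,y1) in (("top",a,(205,275,180,260)),("side",s,(215,290,175,250))):
    m=cv2.morphologyEx(((i[y0:y1,x0:x1].min(2)>125)&(np.ptp(i[y0:y1,x0:x1].astype(int),axis=2)<60)).astype(np.uint8),cv2.MORPH_OPEN,np.ones((3,3)))
    cn=max(cv2.findContours(m,cv2.RETR_EXTERNAL,cv2.CHAIN_APPROX_NONE)[0],key=cv2.contourArea)
    p=cv2.approxPolyDP(cv2.convexHull(cn),3,True)[:,0]+[x0,y0]; print(n,cv2.contourArea(cn),p.tolist())
    if n=="top": print([bf(onz("top",*q,.004)).round(0).tolist() for q in p])
E
```

```text
[112.09428261  17.48296168  36.36343016] [-1.06740824  0.04733501 -0.2163164 ]
top 1827.0 [[234, 182], [235, 239], [224, 259], [205, 259], [205, 183]]
[[124.0, 147.0, 4.0], [115.0, -27.0, 4.0], [79.0, -83.0, 4.0], [23.0, -78.0, 4.0], [35.0, 151.0, 4.0]]
side 498.0 [[267, 208], [256, 223], [227, 217], [230, 210], [242, 203]]
```

>>> {"op": "move_arm", "data": {
  "moves": [
    [0, 0, 0, 0, -0.002, -0.04, 0],
    [0, 0, 0, 0, -0.002, -0.08, 0],
    [0, 0, 0, -0.035, -0.03, -0.1, 0],
    [0, 0, 0, -0.07, -0.055, -0.1, 0],
    [0, 0, 0, -0.1, -0.077, -0.1, 0],
    [0, 0, 0, -0.1, -0.077, -0.1, 0]
  ]
}}

```text
clock: 12.5
position: [0.4239, 0.0219, 0.1359]
ee_rot: [0.947, 0.322, -0.001, -0.001]
ft_force: [0.5, 0.3, -0.6]
grip_width: -0.001
```

```bash
cat > look.py <<'E'
from h import *
import sys
o=manip.get_obs(); print(bf(o['position']).round(1),o['ft_force'])
a=cams.camera("top")[:,:,::-1]; s=cams.camera("side")[:,:,::-1]
k=sys.argv[1]; cv2.imwrite(f"pics/top{k}.png",a); cv2.imwrite(f"pics/side{k}.png",s)
for n,i,(x0,x1,y0,y1) in (("top",a,(205,280,185,255)),("side",s,(215,300,180,250))):
    c=i[y0:y1,x0:x1]; m=((c.min(2)>125)&(np.ptp(c.astype(int),axis=2)<60)).astype(np.uint8)
    m=cv2.morphologyEx(m,cv2.MORPH_OPEN,np.ones((3,3)))
    for cn in cv2.findContours(m,cv2.RETR_EXTERNAL,cv2.CHAIN_APPROX_NONE)[0]:
        if cv2.contourArea(cn)<150: continue
        p=cv2.boxPoints(cv2.minAreaRect(cn))+[x0,y0] if n=="top" else cv2.approxPolyDP(cv2.convexHull(cn),3,True)[:,0]+[x0,y0]
        print(n,cv2.contourArea(cn),p.round(1).tolist()); print("  flat z4:",[bf(onz(n,*q,.004)).round(0).tolist() for q in p])
E
python3 look.py k
```

```text
[ 102.  -112.8  135.9] [ 0.45692122  0.31690393 -0.57324434]
top 188.5 [[257.0, 241.0], [279.0, 241.0], [279.0, 254.0], [257.0, 254.0]]
  flat z4: [[180.0, -38.0, 4.0], [245.0, -44.0, 4.0], [242.0, -82.0, 4.0], [177.0, -77.0, 4.0]]
top 798.5 [[214.4, 220.0], [238.3, 200.1], [256.0, 221.4], [232.1, 241.3]]
  flat z4: [[57.0, 35.0, 4.0], [133.0, 90.0, 4.0], [181.0, 21.0, 4.0], [106.0, -33.0, 4.0]]
side 522.0 [[267, 208], [257, 222], [227, 217], [236, 203]]
  flat z4: [[130.0, 88.0, 4.0], [179.0, 23.0, 4.0], [113.0, -28.0, 4.0], [58.0, 32.0, 4.0]]
```

Both views agree on the z=4 mm plane, so the cover is flat, but its near corner almost touches the box end. I'll push it another ~25 mm by the rib.

>>> {"op": "move_arm", "data": {
  "moves": [
    [0, 0, -2.5, 0.036, 0.02, 0, 0],
    [0, 0, -2.5, 0.072, 0.04, 0, 0],
    [0, 0, -2.5, 0.107, 0.058, 0.02, 0],
    [0, 0, -2.5, 0.107, 0.058, 0.06, 0],
    [0, 0, -2.5, 0.107, 0.058, 0.1, 0],
    [0, 0, -2.5, 0.107, 0.058, 0.108, 0],
    [0, 0, -2.5, 0.107, 0.058, 0.108, 0]
  ]
}}

```text
clock: 13.3
position: [0.5478, 0.0406, 0.0273]
ee_rot: [0.939, 0.343, -0.001, 0.0]
ft_force: [-0.4, -0.5, 1.3]
grip_width: 0.002
```

```bash
python3 -c "
from h import *
o=manip.get_obs();print(bf(o['position']),o['ft_force'])"
```

```text
[91.80599595 12.09781406 27.32316513] [-0.38393482 -0.51245906  1.28629123]
```

>>> {"op": "move_arm", "data": {
  "moves": [
    [0, 0, 0, -0.002, -0.003, 0, 0],
    [0, 0, 0, -0.002, -0.003, 0.008, 0],
    [0, 0, 0, -0.002, -0.003, 0.016, 0],
    [0, 0, 0, -0.002, -0.003, 0.016, 0]
  ]
}}

```text
clock: 13.7
position: [0.5442, 0.0422, 0.0118]
ee_rot: [0.939, 0.343, -0.0, -0.0]
ft_force: [0.4, -0.5, -0.2]
grip_width: -0.001
```

>>> {"op": "move_arm", "data": {
  "moves": [
    [0, 0, 0, 0, 0.004, 0, 0],
    [0, 0, 0, 0, 0.009, 0, 0],
    [0, 0, 0, 0, 0.014, 0, 0],
    [0, 0, 0, 0, 0.019, 0, 0],
    [0, 0, 0, 0, 0.024, 0, 0],
    [0, 0, 0, 0, 0.029, 0, 0],
    [0, 0, 0, 0, 0.029, 0, 0]
  ]
}}

```text
clock: 14.4
position: [0.5637, 0.0189, 0.0123]
ee_rot: [0.94, 0.342, 0.0, 0.0]
ft_force: [-0.0, -0.5, -0.5]
grip_width: 0.002
```

>>> {"op": "move_arm", "data": {
  "moves": [
    [0, 0, 0, 0, -0.003, -0.04, 0],
    [0, 0, 0, 0, -0.003, -0.08, 0],
    [0, 0, 0, -0.035, -0.03, -0.12, 0],
    [0, 0, 0, -0.07, -0.055, -0.12, 0],
    [0, 0, 0, -0.1, -0.077, -0.12, 0],
    [0, 0, 0, -0.1, -0.077, -0.12, 0]
  ]
}}

```text
clock: 15.0
position: [0.4332, 0.0141, 0.1321]
ee_rot: [0.939, 0.343, -0.0, -0.001]
ft_force: [0.4, 0.2, -0.4]
grip_width: 0.0
```

```bash
python3 look.py l; python3 - <<'E'
from h import *
a=cv2.imread("pics/topl.png")[190:260,135:235]; g=a.max(2)  # lever: dark blob in compartment
cv2.imwrite("pics/m0.png",np.hstack([crop("top",160,190,100,75,4,cv2.imread("pics/topl.png")),crop("side",185,140,100,75,4,cv2.imread("pics/sidel.png"))]))
E
```

```text
[ 110.4 -104.   132.1] [ 0.40956064  0.21543888 -0.4193365 ]
top 189.5 [[257.0, 241.0], [279.0, 241.0], [279.0, 254.0], [257.0, 254.0]]
  flat z4: [[180.0, -38.0, 4.0], [245.0, -44.0, 4.0], [242.0, -82.0, 4.0], [177.0, -77.0, 4.0]]
top 159.0 [[218.0, 234.0], [230.0, 234.0], [230.0, 254.0], [218.0, 254.0]]
  flat z4: [[66.0, -8.0, 4.0], [101.0, -11.0, 4.0], [97.0, -70.0, 4.0], [62.0, -67.0, 4.0]]
top 799.5 [[221.2, 214.5], [244.4, 194.2], [262.7, 215.0], [239.4, 235.4]]
  flat z4: [[79.0, 50.0, 4.0], [153.0, 106.0, 4.0], [203.0, 38.0, 4.0], [129.0, -17.0, 4.0]]
side 534.0 [[236, 216], [252, 203], [276, 210], [267, 224]]
  flat z4: [[122.0, -6.0, 4.0], [83.0, 69.0, 4.0], [153.0, 102.0, 4.0], [202.0, 39.0, 4.0]]
```

Both views agree that the cover is flat on the bench, with its nearest corner at box x≈79 mm. Now for the lever: I'll square the tool to the box and go above (32, 0).

>>> {"op": "move_arm", "data": {
  "moves": [
    [0, 0, 8, 0.03, 0, 0, 0],
    [0, 0, 16, 0.06, 0, 0, 0],
    [0, 0, 24, 0.09, -0.001, 0, 0],
    [0, 0, 32, 0.12, -0.002, 0.0, 0],
    [0, 0, 36, 0.13, -0.002, 0.03, 0],
    [0, 0, 36, 0.13, -0.002, 0.06, 0],
    [0, 0, 36, 0.13, -0.002, 0.06, 0]
  ]
}}

```text
clock: 15.8
position: [0.5337, 0.0992, 0.0683]
ee_rot: [0.999, 0.036, -0.003, 0.002]
ft_force: [-1.2, -0.2, -0.9]
grip_width: 0.004
```

```bash
python3 -c "
from h import *
o=manip.get_obs();print(bf(o['position']),o['ee_rot'],o['ft_force'])"
```

```text
[32.44259084  2.08906376 68.26349167] [ 0.99934883  0.03590886 -0.00309621  0.00170094] [-1.16867815 -0.20377221 -0.86512448]
```

View pics/m0.png

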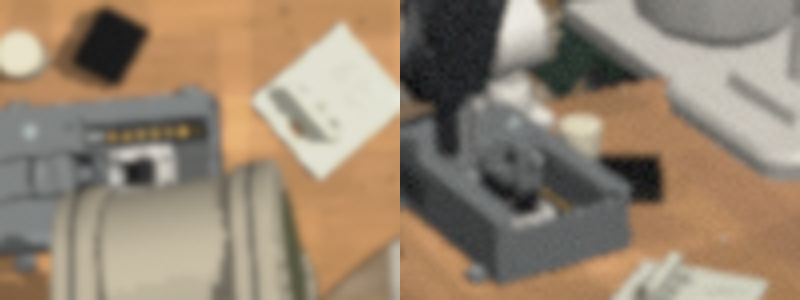

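The view shows the cover lying clear on the bench at top crop (325,100) and the lever in the open compartment at (140,168). I'll lower beside the lever and push it toward the tab.

>>> {"op": "move_arm", "data": {
  "moves": [
    [0, 0, 0, -0.002, 0, 0.015, 0],
    [0, 0, 0, -0.002, 0, 0.03, 0],
    [0, 0, 0, -0.002, 0, 0.042, 0],
    [0, 0, 0, -0.002, 0, 0.042, 0],
    [0, 0, 0, -0.002, 0, 0.042, 0]
  ]
}}

```text
clock: 16.3
position: [0.5336, 0.0994, 0.0306]
ee_rot: [0.999, 0.035, 0.0, 0.0]
ft_force: [0.2, 0.3, 0.6]
grip_width: -0.005
```

>>> {"op": "move_arm", "data": {
  "moves": [
    [0, 0, 0, 0, -0.004, 0, 0],
    [0, 0, 0, 0, -0.008, 0, 0],
    [0, 0, 0, 0, -0.011, 0, 0],
    [0, 0, 0, 0, -0.014, 0, 0],
    [0, 0, 0, 0, -0.017, 0, 0]
  ]
}}

```text
clock: 16.8
position: [0.5325, 0.1157, 0.0306]
ee_rot: [0.999, 0.035, 0.0, 0.0]
ft_force: [0.8, -3.9, 3.6]
grip_width: -0.002
```

>>> {"op": "move_arm", "data": {
  "moves": [
    [0, 0, 0, 0, -0.002, 0, 0],
    [0, 0, 0, 0, -0.004, 0, 0],
    [0, 0, 0, 0, -0.006, 0, 0],
    [0, 0, 0, 0, -0.006, 0, 0]
  ]
}}

```text
clock: 17.2
position: [0.5318, 0.1228, 0.0304]
ee_rot: [0.999, 0.036, 0.0, -0.0]
ft_force: [0.3, -1.3, 2.8]
grip_width: 0.0
```

>>> {"op": "move_arm", "data": {
  "moves": [
    [0, 0, 0, 0, -0.001, 0, 0],
    [0, 0, 0, 0, -0.002, 0, 0],
    [0, 0, 0, 0, -0.002, 0, 0]
  ]
}}

```text
clock: 17.5
position: [0.5317, 0.1245, 0.0303]
ee_rot: [0.999, 0.036, 0.0, -0.0]
ft_force: [2.4, -2.6, 1.7]
grip_width: 0.005
```

>>> {"op": "move_arm", "data": {
  "moves": [
    [0, 0, 0, 0, -0.001, 0, 0],
    [0, 0, 0, 0, -0.002, 0, 0],
    [0, 0, 0, 0, -0.002, 0, 0]
  ]
}}

```text
clock: 17.8
position: [0.5315, 0.126, 0.0302]
ee_rot: [0.999, 0.035, 0.0, 0.0]
ft_force: [1.2, -3.6, -0.1]
grip_width: 0.002
```

>>> {"op": "move_arm", "data": {
  "moves": [
    [0, 0, 0, 0, -0.001, 0, 0],
    [0, 0, 0, 0, -0.002, 0, 0],
    [0, 0, 0, 0, -0.002, 0, 0]
  ]
}}

```text
clock: 18.1
position: [0.5315, 0.1263, 0.0302]
ee_rot: [0.999, 0.035, -0.0, 0.001]
ft_force: [1.9, -10.0, 2.0]
grip_width: -0.005
```

Force has jumped to 10 N with no more travel, so the lever is at its stop. One last small push, then I'll retreat and check.

>>> {"op": "move_arm", "data": {
  "moves": [
    [0, 0, 0, 0, -0.001, 0, 0],
    [0, 0, 0, 0, -0.001, 0, 0],
    [0, 0, 0, 0, 0.008, 0, 0],
    [0, 0, 0, 0, 0.014, -0.01, 0],
    [0, 0, 0, 0, 0.014, -0.05, 0],
    [0, 0, 0, -0.02, 0.014, -0.1, 0],
    [0, 0, 0, -0.07, 0.03, -0.12, 0],
    [0, 0, 0, -0.12, 0.05, -0.12, 0],
    [0, 0, 0, -0.13, 0.08, -0.12, 0],
    [0, 0, 0, -0.13, 0.1, -0.12, 0]
  ]
}}

```text
clock: 19.1
position: [0.4062, 0.0183, 0.1509]
ee_rot: [0.999, 0.036, -0.0, -0.002]
ft_force: [1.0, 0.7, 0.2]
grip_width: -0.001
```

```bash
python3 look.py n; python3 - <<'E'
from h import *
for k in "gn":
    im=cv2.imread(f"pics/top{k}.png"); c=im[222:240,185:206].max(2)
    m=(c<60).astype(np.uint8); n,l,st,ce=cv2.connectedComponentsWithStats(m)
    print(k,[(st[i,4],(ce[i]+[185,222]).round(1).tolist()) for i in range(1,n) if st[i,4]>5]); print(c[10].tolist())
# bystander check: change mask between first and last top view
a,b=cv2.imread("pics/top0.png"),cv2.imread("pics/topn.png")
for nm,(x0,x1,y0,y1) in dict(pot=(156,174,194,212),charcoal=(175,200,190,214),clamps=(305,358,180,215),calliper=(358,402,180,200),spool=(290,312,162,182)).items():
    print(nm,np.abs(a[y0:y1,x0:x1].astype(int)-b[y0:y1,x0:x1]).mean().round(1))
E
```

```text
[ 104.4 -130.6  150.9] [0.95634946 0.74025126 0.23861664]
top 189.5 [[257.0, 241.0], [279.0, 241.0], [279.0, 254.0], [257.0, 254.0]]
  flat z4: [[180.0, -38.0, 4.0], [245.0, -44.0, 4.0], [242.0, -82.0, 4.0], [177.0, -77.0, 4.0]]
top 800.0 [[221.2, 214.5], [244.4, 194.2], [262.7, 215.0], [239.4, 235.4]]
  flat z4: [[79.0, 50.0, 4.0], [153.0, 106.0, 4.0], [203.0, 38.0, 4.0], [129.0, -17.0, 4.0]]
side 537.5 [[236, 216], [252, 203], [276, 210], [267, 224], [239, 220]]
  flat z4: [[122.0, -6.0, 4.0], [83.0, 69.0, 4.0], [153.0, 102.0, 4.0], [202.0, 39.0, 4.0], [144.0, -10.0, 4.0]]
g [(np.int32(19), [194.1, 232.6])]
[112, 122, 146, 164, 150, 118, 78, 43, 33, 39, 46, 49, 65, 112, 165, 196, 196, 174, 140, 110, 98]
n [(np.int32(22), [193.7, 232.5])]
[110, 112, 110, 114, 106, 81, 56, 46, 44, 45, 47, 48, 66, 113, 167, 199, 201, 188, 163, 125, 102]
pot 4.1
charcoal 2.6
clamps 3.8
calliper 3.9
spool 3.0
```

```bash
python3 - <<'E'
from h import *
W=lambda x,z,y=0: np.r_[o0+bx*x/1e3+by*y/1e3,z/1e3]
for n in("top","side"):
    print(n,"off tip",np.round(proj(n,W(9,37)),1),"on tip",np.round(proj(n,W(-9,37)),1))
    u,v=np.round(proj(n,W(0,33))).astype(int)
    for k in "gln":
        im=cv2.imread(f"pics/{n}{k}.png").max(2); print(k,"from",u-10,v-4); print(im[v-4:v+6:2,u-10:u+11])
E
```

```text
top off tip [196.7 232. ] on tip [190.6 232.5]
g from 184 228
[[ 98 101 111 135 157 169 187 198 199 190 176 168 171 184 199 200 178 149
  122 102  95]
 [103 106 108 121 133 132 132 127 118 105  85  75  75  94 133 171 181 167
  141 110  96]
 [102 112 122 146 164 150 118  78  43  33  39  46  49  65 112 165 196 196
  174 140 110]
 [ 96 103 120 156 185 180 147  97  51  40  43  51  57  72 112 161 187 186
  176 158 124]
 [ 86  93 104 130 151 155 148 136 133 134 137 141 145 154 171 191 197 186
  176 161 127]]
l from 184 228
[[ 98 103 113 137 159 171 190 201 202 194 180 171 174 187 203 208 201 194
  178 145 113]
 [104 108 110 123 135 134 134 129 121 107  88  75  77  95 136 174 187 183
  175 154 122]
 [103 113 125 148 166 152 120  79  43  33  38  47  51  66 113 167 200 202
  190 163 126]
 [ 98 105 122 159 188 182 149  97  51  38  41  49  54  70 111 159 186 186
  176 158 126]
 [111 118 127 140 151 152 142 123 108 102 102 102 102 107 123 142 147 138
  132 131 127]]
n from 184 228
[[ 98 102 112 136 157 167 177 181 184 188 187 187 190 198 206 208 200 193
  178 144 112]
 [101 107 106 110 117 117 1
[... 1060 characters left out ...]
4  48  44  38  44  42  33  39  74  90 101  98
   93  91  80]
 [113 117 117 119 118 103  95  77  55  35  30  28  32  62 101 136 152 140
  113 100 104]
 [ 85  99 110 116 118 117 113 108  99  90  92 101 117 130 155 166 179 173
  147 103  88]]
n from 205 185
[[ 74  45  30  41  48  62  72  73  70  67  76  79  86  93  94  78  70  62
   66  65  62]
 [100  86  58  46  26  28  37  39  44  45  44  47  63  80  94 100  92  85
   73  61  63]
 [118 116 110  97  71  57  42  39  39  38  40  44  57  81  96  99  97 101
   97  86  82]
 [110 119 116 120 114 102  88  65  49  43  39  40  46  70 109 144 157 146
  116 101 105]
 [ 88  99 107 117 117 117 114 105  94  92  88  99 118 135 150 170 182 175
  146 103  90]]
```

The strip of white breaker on the tab side of the lever (top px 187–190) is now covered by the lever, and the side view shows the same shift. I'll hand in.

```bash
python3 -c "
from workcell import manip
print(manip.hand_in())"
```

```text
the job is handed in; nothing more can be done
None
```

The job is done and handed in at about 19 s. I pressed the snap tab, pushed the cover off the box, then pushed the breaker lever over to the on side.

- **Tab:** pressing it about 4–5 mm released the cover, which sprang about 10 mm.
- **Cover:** it yawed as it came off. It hung on the left lip, then on the box's end wall, so it took four pushes on the rib instead of one to get it off and clear. Both cameras now show it flat on the bench and unmoved at the last check. Its nearest corner is about 15–20 mm from the box, and it is still yawed about 36°.
- **Lever:** I pushed it until the force rose to about 10 N with no more travel, so I took that as its stop. The before and after pictures show the lever now leaning toward the tab.
- **Other objects:** the pot, charcoal, ring clamps, calliper and spool look unchanged in the top picture. I did not check the pliers. Contact forces read at the end of each move were at most about 10 N, and the arm was clear of everything at the end.

**Disagreement and limit:** the box end measured about 5 mm farther along the box's x axis than the box frame I fitted. I therefore judged the lever's end position by force and by the pictures rather than by position. I had used up the picture views by then, so the lever was checked by pixel values, not by eye.

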